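# Hold the field probe over the copper can

## Robot

A 7-joint arm with a two-finger parallel gripper is mounted at the origin on the work surface. World frame = base frame: x ahead of the robot, y to its left, z up, the work surface at z = 0. Lengths are in m, angles in rad, forces in N, time in s.
With the tool pointing down it reaches from about 0.425 to 0.825 m from the base axis. Payload 3.6 kg.
Tool frame: the origin (TCP) lies midway between the tips of the shut fingers; the grasp point (between the pads) lies robot.tcp_to_grasp behind it (robot.tcp_to_grasp is the distance from the TCP to the grasp point, in m); z points along the fingers, y is the line along which they close (so a half turn about z gives the same grasp; the last joint's range is limited). The gripper opens to 85 mm and grips with 20 to 120 N. Pads are 22 mm wide; open, the fingers measure 114 mm over their backs; the gripper's body (76 mm by 85 mm) begins 54 mm behind the grasp point. The pads swing forward as they close: fully open they stand 13 mm farther back than shut.
Start: joints at [1.121, 0.615, -0.013, 1.423, 0.008, 1.103, -0.04], TCP at [0.267, -0.592, 0.231] pointing down, gripper open.
Joint ranges: [-3.12, 3.12], [-0.3, 2.06], [-1.34, 1.32], [0.26, 2.42], [-1.36, 4.5], [0.01, 1.98], [-2.84, 2.84]. Speed limits (rad/s): [2.79, 2.79, 3.14, 3.14, 3.14, 3.14, 3.14].

## Interface

Orientations are given as a 3x3 rotation matrix whose columns are the frame's x, y, z axes.
In Python, from workcell import robot gives the robot as it stands. The module is installed in compiled form; this text tells all that it offers.
- The arm moves only by the tool carry_out, never from a script. Its arguments are lists of equal length, an entry for each row: "offset": the shift along the world's x, y, z scaled (see below), a list of three; "spin": the turn about the world's z scaled (see below). A call has 1 to 20 rows; each row is the pose to reach, as a shift and turn from the pose commanded when the call began; what a row does not reach only later rows make up. The controller multiplies each number of a shift by 40 cm and each number of a turn by 90 degrees. A row lasts 1/10 s, in which the tool goes at most 50 mm and 8.59 degrees, less where a joint would pass 70% of its speed; a pose out of reach is approached as far as the arm can. A call with a number of a shift or a turn outside -1 to 1 is refused whole. A call with a gripper value outside its range is refused whole. "grip" is the opening, from -1 (shut) to 1 (fully open), set as the call begins (left out, the last holds). The fingers move at their own pace and stop on an object; "squeeze" is the grip in N (left out, the last holds). Time passes only in rows, so rows that repeat a pose let the fingers close. It gives the time, the measured TCP pose, the force, the opening and the grip force at its end, in the units of the state.
- robot.state(): the state, without advancing time (a new reading comes with each control period).
- robot.capture(name): name is "side" or "top"; returns a dict with "frame" (420x560x3 uint8, blue, green, red), "depth" (420x560 float32, m along the optical axis (not along the pixel's ray), 0 where there is no reading), "fov_y" (degrees; the focal length in pixels is half the picture's height over the tangent of half this angle, whatever the lens; pixels are square), "cx", "cy" (the principal point, pixels), "origin" and "attitude" of the camera in the world. Camera axes: x right, y up, looking along -z (the intrinsics and any distortion apply to the point x, -y, -z); pixel columns grow to the right and rows downward; lengths in m; the calibration is good to about 2 mm. A picture is of the moment at which its call begins.
- robot.hand_in(): hands the job in; it is judged then, once.
Trained networks look in the newest picture that a camera, given by its name, has taken for a name from the list of things; names that differ only in an ending like _2 or _b are one class to them, and where a whole thing is asked for, a point or a joint stands for the part that bears it (a point fixed in the world has none). Each returns a list of dicts, best first, with "confidence" (0 to 1); they miss things now and then, are a little off and sometimes report something else, mostly with a low value. They report only what shows in the picture. A call takes as long as a camera call. They do not tell look-alikes from the thing itself.
- robot.spot_in(camera, name): "centre" ([x, y, z] in m, in world coordinates, good to about 4 mm: the middle of the surface that is visible of it).
- robot.mark_of(camera, name): "centre" ([x, y, z] in m, in world coordinates, good to about 4 mm: a listed point, or the origin of a listed thing).
The state is a dict: "t": time; "qpos": joint angles; "joint_vel": joint speeds; "effort": joint torques, N m; "tcp_pos": TCP position; "eef_rot": TCP orientation; "contact_force": force on the tool from outside, world axes, zero at the start; "moment": the same for the moment, N m; "width": opening from 0.0 (shut) to 1.0 (fully open); "gripper_force": force on a finger pad.
Only numpy, scipy, OpenCV 4.12 (cv2) and the standard library are available. Lean on these libraries where they do the work, as an engineer would, in place of code of your own. Each camera call takes 0.05 s, during which the arm holds its last target. There are 200 camera calls.

## Task

Draw the yellow field probe out of its slanted holster, turn it upright with its loop pointing down, and hold it about 2 cm above the middle of the copper-coloured shield can on the green circuit board, without the probe touching the board. Finish with the gripper still holding the probe steady there, raised in the air. Leave the board, the blue probe and the other things on the bench where they are.

Things in the scene. Friction and masses are not known exactly. Their poses are not given: they have to be found in the camera images.
- probe_yellow: Yellow hand probe, no cable, a straight rod 190 mm long, 0.11 kg. Origin: end of its tip, on the rod's axis; z runs along the rod from tip to handle end. Along z: black wire loop 22 mm across; steel stem 8 mm thick to 60 mm; yellow handle 24 mm diameter from 60 to 190 mm, black collar 34 mm diameter at 110-114. Grip the bare handle, 114-190 mm. Starts in stand_a's tube.
- stand_a: Fixed stand of the yellow probe: base plate 160 x 90 x 8 mm, red side plates, and a square aluminium tube, 36 mm outside, 60 mm long, leaning 45 degrees. Origin: centre of the base's underside. The tube lies in the x-z plane, rising to the stand's -x (roughly to the robot), mouth 108 mm above the table. The two stands look alike and may swap sides.
- stand_b: Fixed stand of the blue probe: base plate 160 x 90 x 8 mm, red side plates, and a square aluminium tube, 36 mm outside, 60 mm long, leaning 45 degrees. Origin: centre of the base's underside. The tube lies in the x-z plane, rising to the stand's -x (roughly to the robot), mouth 108 mm above the table. The two stands look alike and may swap sides.
- stand_a_mouth (a point): Centre of the mouth (upper end) of stand_a's tube. At the start the yellow probe leans 45 degrees in this tube, its collar resting on the mouth, its tip hanging out below, 30 mm above the table. The bore is 2 to 3 mm wider than the handle; nothing locks the probe: it slides out along its own axis, and its tip is out of the mouth after 110 mm.
- probe_yellow_collar (a point): Point on the yellow probe's axis at the underside of its collar, 110 mm from the tip.
- probe_blue: Blue hand probe, no cable, a straight rod 190 mm long, 0.11 kg. Origin: end of its tip, on the rod's axis; z runs along the rod from tip to handle end. Along z: steel ball 16 mm diameter; steel stem 8 mm thick to 60 mm; blue handle 24 mm diameter from 60 to 190 mm, black collar 34 mm diameter at 110-114. Stays in stand_b's tube; bystander.
- board: Loose green circuit board 130 x 100 mm, 0.25 kg, on rubber feet 10 mm high, at any yaw. Origin: its centre, on the table; x along the 130 mm side, z up. Two square shield cans 32 x 32 mm, tops 20 mm above the table: copper-coloured at (32, 12) mm, silver at (-36, -12) mm in the board's frame. Nothing on it is higher than 20 mm.
- copper_can (a point): Centre of the top face of the copper-coloured shield can, 20 mm above the table.
- meter: Red handheld meter 150 x 75 x 37 mm lying flat between robot and board; origin at the centre of its underside, x along its length; bystander.
- jar: small jar, 44 mm in diameter, 50 mm high, upright beyond the board; origin at the centre of its underside; bystander
- screwdriver: screwdriver 170 mm long lying on the table beyond the board; bystander
There are look-alikes about, which are no part of the job. There is more than one size of the probe_yellow; the one meant has the size given above.

How it is judged:
By the outcome, as a careful person would: the job done as asked, in the order asked, and still so for the second after the job is handed in, while the arm keeps its last pose, push and grip.
It also fails if it takes over 48 s, if anything falls off the work surface, if the arm or the gripper's body presses on something with over 40 N, if the wrist force passes 120 N, or if a joint passes its speed limit or range.

## Working session

There is one attempt and no reset: what is moved stays moved. The work goes in short steps, Python scripts to look and compute and a tool call to move; the robot and the scene stay as the last step left them, time stands still between calls to the robot, and variables do not carry over. Pictures are saved under pics/ and viewed, at most 10 in all, crops included, and the job is handed in when it is done.

Besides the shell and the picture viewer there is one more tool, called after "Emit:" in YAML: its name, and indented under it one key for each argument. carry_out: Moves the arm, as the interface text tells. Its arguments: {"type":"object","properties":{"offset":{"type":"array","items":{"type":"array","items":{"type":"number","minimum":-1,"maximum":1}}},"spin":{"type":"array","items":{"type":"number","minimum":-1,"maximum":1}},"grip":{"type":"number"},"squeeze":{"type":"number"}},"required":["offset","spin"]}

```bash
mkdir -p pics; cat > h.py <<'E'
import numpy as np,cv2
from workcell import robot
def pix2w(c,u,v,d):
    f=c["frame"].shape[0]/2/np.tan(np.radians(c["fov_y"])/2)
    p=np.stack([(u-c["cx"])/f*d,-(v-c["cy"])/f*d,-d*np.ones_like(d)],-1)
    return p@np.array(c["attitude"]).T+np.array(c["origin"])
def w2pix(c,p):
    f=c["frame"].shape[0]/2/np.tan(np.radians(c["fov_y"])/2)
    q=(np.array(p)-np.array(c["origin"]))@np.array(c["attitude"])
    return np.stack([c["cx"]+f*q[...,0]/-q[...,2],c["cy"]-f*q[...,1]/-q[...,2]],-1)
def cloud(c):
    v,u=np.mgrid[:420,:560]; return pix2w(c,u,v,c["depth"])
E
python3 - <<'E'
from h import *
np.set_printoptions(precision=4,suppress=True)
ims=[]
for n in("side","top"):
    c=robot.capture(n); ims.append(c["frame"]); np.savez(f"{n}0.npz",**c)
    print(n,{k:c[k] for k in c if k not in("frame","depth")})
    for t in("probe_yellow","probe_yellow_collar","stand_a_mouth","stand_a","probe_blue","board","copper_can","meter","jar"):
        for r in robot.mark_of(n,t): print(t,np.array(r["centre"]),round(r["confidence"],2),w2pix(c,r["centre"]).round())
    cv2.imwrite(f"pics/{n}0.png",c["frame"])
s=robot.state();print(s,robot.tcp_to_grasp)
E
```

```text
side {'fov_y': 57.37593486003802, 'cx': 272.75784811483027, 'cy': 208.38753811291093, 'origin': array([ 0.3187, -0.4759,  0.895 ]), 'attitude': array([[ 0.9191,  0.294 , -0.2625],
       [-0.3939,  0.7042, -0.5907],
       [ 0.0112,  0.6463,  0.763 ]])}
probe_yellow [0.6261 0.2957 0.0282] 0.61 [263. 185.]
probe_yellow [0.4121 0.6276 0.0304] 0.6 [170. 138.]
probe_yellow_collar [0.5443 0.3028 0.1114] 0.61 [236. 171.]
probe_yellow_collar [0.5564 0.6718 0.0291] 0.56 [206. 121.]
stand_a_mouth [0.546  0.3065 0.1067] 0.78 [236. 171.]
stand_a [0.5565 0.3069 0.0015] 0.96 [241. 194.]
stand_a [ 0.5925 -0.263   0.0018] 0.73 [342. 360.]
stand_a [ 0.6375 -0.0136  0.0026] 0.72 [310. 267.]
probe_blue [ 0.6575 -0.2716  0.0297] 0.78 [370. 348.]
probe_blue [0.5461 0.3045 0.1121] 0.46 [236. 170.]
board [ 0.6369 -0.0167  0.001 ] 0.55 [310. 268.]
copper_can [ 0.6214 -0.043   0.0233] 0.59 [310. 273.]
copper_can [ 0.6347 -0.0119  0.0011] 0.36 [309. 267.]
meter [ 0.3659 -0.0028  0.0031] 0.88 [212. 299.]
jar [ 0.7766  0.0878 -0.0009] 0.77 [336. 224.]
top {'fov_y': 44.131527870514645, 'cx': 281.5692308848958, 
[... 867 characters left out ...]
. 289.]
meter [ 0.7861 -0.109  -0.0015] 0.53 [361. 166.]
jar [ 0.7753  0.086  -0.0008] 0.54 [305. 167.]
{'t': 1.0, 'qpos': array([ 1.1205,  0.6149, -0.0126,  1.4234,  0.0081,  1.1034, -0.0404]), 'joint_vel': array([-0.0006, -0.0025,  0.0021, -0.0011, -0.0006,  0.0009, -0.0002]), 'effort': array([  0.0006, -46.9119,   0.2588, -17.1348,   0.0099,   0.0017,
        -0.    ]), 'tcp_pos': array([ 0.2673, -0.5924,  0.2313]), 'eef_rot': array([[ 0.9115,  0.4113, -0.    ],
       [ 0.4113, -0.9115,  0.    ],
       [ 0.    , -0.    , -1.    ]]), 'contact_force': array([-0.5432,  0.1184, -0.1209]), 'moment': array([-0.0053,  0.0231,  0.0429]), 'gripper_force': 0.0, 'width': 0.9992008049966483} 0.0187
```

View pics/side0.png

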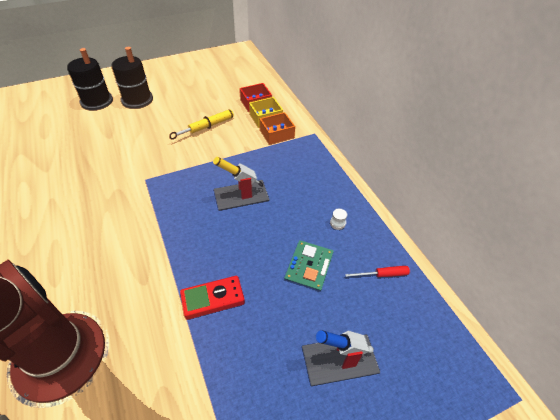

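View pics/top0.png

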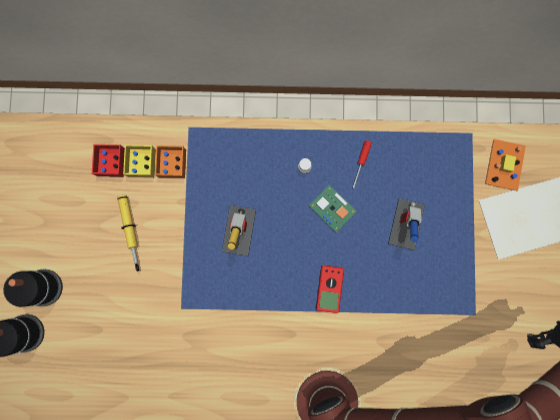

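Candidates for the yellow probe are the one in the stand (side 228,167; top 236,230) and a larger look-alike lying on the table (side 205,123; top 128,225). The blue probe in the other stand is at side (335,340). The copper can is at side (311,274) and top (342,212). I choose the probe in the stand, and I'll check it in a close crop and fit its axis.

```bash
python3 - <<'E'
from h import *
np.set_printoptions(precision=4,suppress=True)
crops=[]
for n,(x0,y0,x1,y1) in(("side",(205,145,275,215)),("top",(205,195,275,265))):
    c=dict(np.load(f"{n}0.npz")); P=cloud(c); hsv=cv2.cvtColor(c["frame"],cv2.COLOR_BGR2HSV); h,s,v=cv2.split(hsv)
    m=(h>18)&(h<34)&(s>140)&(v>90)&(c["depth"]>0); w=np.zeros_like(m); w[y0:y1,x0:x1]=1; m&=w
    p=P[m]; p=p[(p[:,2]>.11)&(p[:,2]<.2)]; mu=np.median(p,0); _,_,V=np.linalg.svd(p-p.mean(0)); d=V[0]*np.sign(V[0][2])
    print(n,"yellow",len(p),p.mean(0),"dir",d,"yaw",np.degrees(np.arctan2(d[1],d[0])),"range",((p-p.mean(0))@d).min(),((p-p.mean(0))@d).max(),p.min(0),p.max(0))
    m=(h>4)&(h<17)&(s>90)&(P[...,2]>.014)&(P[...,2]<.03)&(abs(P[...,0]-.62)<.05)&(abs(P[...,1]+.044)<.05)
    p=P[m];r=cv2.minAreaRect((p[:,:2]*1000).astype(np.float32));print("can",len(p),p.mean(0),r)
    m=(h>40)&(h<85)&(s>60)&(P[...,2]>.004)&(P[...,2]<.03)&(abs(P[...,0]-.637)<.1)&(abs(P[...,1]+.01)<.1)
    p=P[m];print("board",cv2.minAreaRect((p[:,:2]*1000).astype(np.float32)))
    # stand base: dark flat plate
    m=(P[...,2]>.003)&(P[...,2]<.014)&(abs(P[...,0]-.555)<.12)&(abs(P[...,1]-.304)<.1)&(v<110)&(s<110)
    p=P[m];print("base",len(p),cv2.minAreaRect((p[:,:2]*1000).astype(np.float32)))
    crops.append(cv2.resize(c["frame"][y0:y1,x0:x1],(400,400),interpolation=cv2.INTER_CUBIC))
cv2.imwrite("pics/crop0.png",np.hstack(crops))
E
```

```text
side yellow 195 [0.5178 0.3036 0.1444] dir [-0.7151  0.146   0.6836] yaw 168.4587636807993 range -0.042778669642824535 0.03566539964878831 [0.4859 0.2936 0.1101] [0.5529 0.3263 0.1723]
can 134 [ 0.6215 -0.0422  0.0206] ((622.1741333007812, -41.4798698425293), (32.59695053100586, 32.89231872558594), 41.0146484375)
board ((635.96826171875, -9.961952209472656), (132.2784881591797, 98.49063110351562), 46.67341613769531)
base 867 ((554.2762451171875, 302.2333984375), (91.4355697631836, 157.5755615234375), 81.6348648071289)
top yellow 147 [0.5186 0.3092 0.1497] dir [-0.7573  0.119   0.6422] yaw 171.06718313937992 range -0.051541880067707636 0.03531433787355192 [0.4864 0.2964 0.1109] [0.5526 0.3231 0.1799]
can 76 [ 0.622  -0.0396  0.021 ] ((621.46826171875, -40.057804107666016), (29.00589942932129, 30.64777374267578), 49.647926330566406)
board ((635.2281494140625, -9.332054138183594), (126.9228286743164, 99.85017395019531), 46.36962890625)
base 647 ((555.6517333984375, 305.5192565917969), (91.48482513427734, 160.63424682617188), 82.54354858398438)
```

View pics/crop0.png

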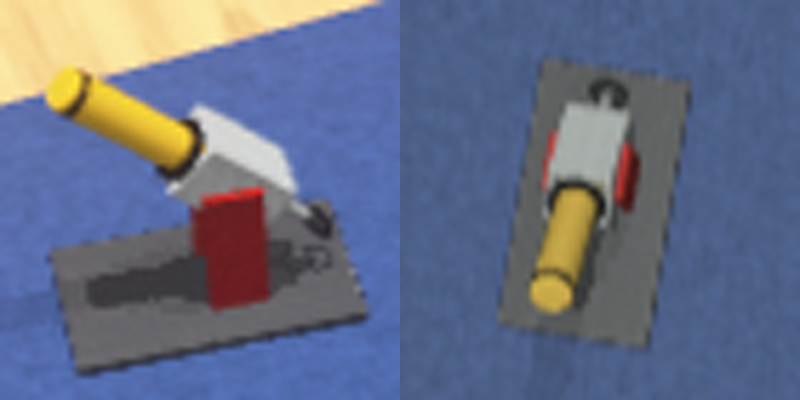

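The crop shows the handle, collar and loop of the 24 mm probe seated in the tube. The stand's yaw is about -8°, so the fingers must close along 82°.

Emit:
carry_out:
  offset:
    - [0.5, 0.7, 0.25]
    - [0.5, 0.7, 0.25]
    - [0.5, 0.7, 0.25]
    - [0.5, 0.7, 0.25]
    - [0.5, 0.7, 0.25]
    - [0.5, 0.7, 0.25]
    - [0.5, 0.7, 0.25]
    - [0.55, 1.0, 0.25]
    - [0.55, 1.0, 0.25]
    - [0.55, 1.0, 0.25]
    - [0.55, 1.0, 0.25]
  spin: [-0.36, -0.36, -0.36, -0.36, -0.36, -0.36, -0.36, -0.36, -0.36, -0.36, -0.36]
  grip: 1

```text
t: 2.1
tcp_pos: [0.4891, -0.186, 0.3317]
eef_rot: [[0.991, -0.13, 0.002], [-0.13, -0.991, 0.004], [0.001, -0.004, -1.0]]
contact_force: [0.2, 0.1, -0.3]
width: 1.003
gripper_force: 0.0
```

Emit:
carry_out:
  offset:
    - [0.06, 1.0, 0]
    - [0.06, 1.0, 0]
    - [0.06, 1.0, 0]
    - [0.06, 1.0, 0]
    - [0.06, 1.0, 0]
    - [0.06, 1.0, 0]
    - [0.06, 1.0, 0]
    - [0.06, 1.0, 0]
    - [0.06, 1.0, 0]
  spin: [0, 0, 0, 0, 0, 0, 0, 0, 0]

```text
t: 3.0
tcp_pos: [0.5099, 0.2161, 0.3308]
eef_rot: [[0.992, -0.129, -0.001], [-0.129, -0.992, 0.006], [-0.002, -0.006, -1.0]]
contact_force: [-0.2, 0.0, -0.0]
width: 0.999
gripper_force: 0.0
```

Emit:
carry_out:
  offset:
    - [0, 0.25, 0]
    - [0, 0.25, 0]
    - [0, 0.25, 0]
    - [0, 0.25, -0.2]
    - [0, 0.25, -0.2]
    - [0, 0.25, -0.2]
  spin: [0, 0, 0, 0, 0, 0]

```text
t: 3.6
tcp_pos: [0.5096, 0.304, 0.2465]
eef_rot: [[0.99, -0.143, -0.009], [-0.143, -0.99, -0.007], [-0.008, 0.008, -1.0]]
contact_force: [-0.4, -1.0, 0.1]
width: 1.0
gripper_force: 0.0
```

Emit:
carry_out:
  offset:
    - [0, 0, 0]
    - [0, 0, 0]
    - [0, 0, 0]
  spin: [0, 0, 0]

```text
t: 3.9
tcp_pos: [0.5125, 0.3079, 0.2536]
eef_rot: [[0.99, -0.142, 0.004], [-0.142, -0.99, 0.002], [0.004, -0.003, -1.0]]
contact_force: [0.6, -0.1, 0.1]
width: 0.999
gripper_force: 0.0
```

Emit:
carry_out:
  offset:
    - [0, 0, -0.1]
    - [0, 0, -0.2]
    - [0, 0, -0.28]
    - [0, 0, -0.325]
    - [0, 0, -0.325]
    - [0, 0, -0.325]
    - [0, 0, -0.325]
  spin: [0, 0, 0, 0, 0, 0, 0]

```text
t: 4.6
tcp_pos: [0.5127, 0.3084, 0.1235]
eef_rot: [[0.99, -0.141, 0.004], [-0.141, -0.99, 0.002], [0.003, -0.003, -1.0]]
contact_force: [0.8, 0.0, -0.5]
width: 0.999
gripper_force: 0.0
```

```bash
python3 - <<'E'
from h import *
ims=[]
for n,(x,y) in(("side",(235,170)),("top",(235,230))):
    c=robot.capture(n); f=c["frame"][y-50:y+50,x-50:x+50]; ims.append(cv2.resize(f,(400,400),interpolation=cv2.INTER_CUBIC))
cv2.imwrite("pics/pre.png",np.hstack(ims)); print(robot.state()["tcp_pos"],robot.state()["contact_force"])
E
```

```text
[0.51234684 0.30822679 0.12315374] [-0.37826098 -0.43547801  1.00436884]
```

View pics/pre.png

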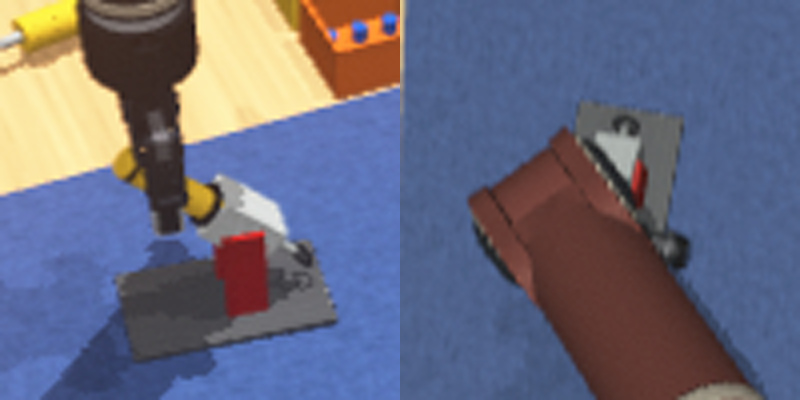

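The near finger is at crop (165,185), straddling the handle midway between its collar and end. I'll close now.

Emit:
carry_out:
  offset:
    - [0, 0, 0]
    - [0, 0, 0]
    - [0, 0, 0]
    - [0, 0, 0]
    - [0, 0, 0]
    - [0, 0, 0]
    - [0, 0, 0]
    - [0, 0, 0]
  spin: [0, 0, 0, 0, 0, 0, 0, 0]
  grip: -1
  squeeze: 30

```text
t: 5.5
tcp_pos: [0.5114, 0.3084, 0.1214]
eef_rot: [[0.99, -0.14, 0.001], [-0.14, -0.99, 0.001], [0.0, -0.001, -1.0]]
contact_force: [1.2, 2.1, 0.6]
width: 0.272
gripper_force: 30.2
```

Emit:
carry_out:
  offset:
    - [-0.018, 0.0025, 0.018]
    - [-0.035, 0.005, 0.035]
    - [-0.053, 0.0075, 0.053]
    - [-0.07, 0.01, 0.07]
    - [-0.088, 0.012, 0.088]
    - [-0.105, 0.015, 0.105]
    - [-0.105, 0.015, 0.105]
  spin: [0, 0, 0, 0, 0, 0, 0]

```text
t: 6.2
tcp_pos: [0.4679, 0.3131, 0.1643]
eef_rot: [[0.99, -0.141, -0.001], [-0.141, -0.99, -0.001], [-0.001, 0.001, -1.0]]
contact_force: [-0.4, 1.6, -1.1]
width: 0.272
gripper_force: 30.2
```

```bash
python3 - <<'E'
from h import *
ims=[]
for n,(x,y) in(("side",(235,165)),("top",(235,230))):
    c=robot.capture(n); f=c["frame"][y-50:y+50,x-50:x+50]; ims.append(cv2.resize(f,(400,400),interpolation=cv2.INTER_CUBIC))
cv2.imwrite("pics/mid.png",np.hstack(ims)); s=robot.state();print(s["tcp_pos"],s["contact_force"],s["moment"])
E
```

```text
[0.46884281 0.31291486 0.16340048] [-0.35187652  1.53717427 -0.97441399] [0.32306795 0.0439654  0.0786828 ]
```

View pics/mid.png

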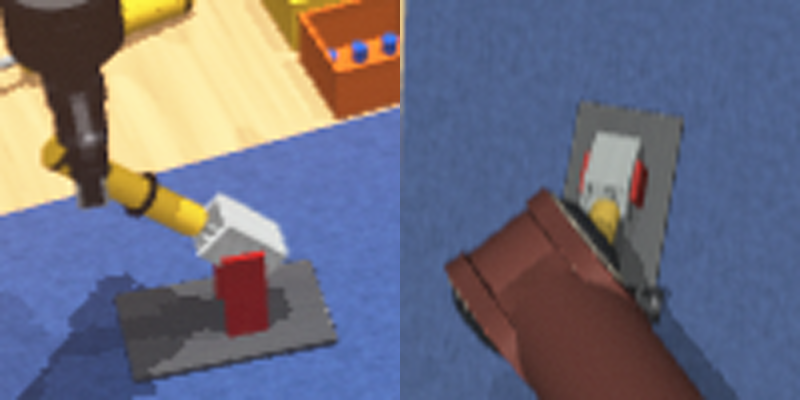

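The near side shows the probe half out: collar at crop (145,195), handle end just clear of the mouth at (205,215). The tool can't tilt. I'll draw the probe to 85 mm, then swing the grip along an arc so the mouth's upper edge turns the stem upright between the pads.

Emit:
carry_out:
  offset:
    - [-0.022, 0.003, 0.022]
    - [-0.044, 0.006, 0.044]
    - [-0.027, 0.004, 0.06]
    - [-0.004, 0.001, 0.081]
    - [0.017, -0.002, 0.1]
    - [0.038, -0.005, 0.118]
    - [0.064, -0.009, 0.133]
    - [0.09, -0.013, 0.147]
    - [0.116, -0.016, 0.159]
    - [0.145, -0.02, 0.167]
    - [0.174, -0.025, 0.173]
    - [0.203, -0.029, 0.178]
    - [0.203, -0.029, 0.178]
    - [0.203, -0.029, 0.178]
  spin: [0, 0, 0, 0, 0, 0, 0, 0, 0, 0, 0, 0, 0, 0]

```text
t: 7.7
tcp_pos: [0.5516, 0.3015, 0.2346]
eef_rot: [[0.99, -0.142, 0.002], [-0.142, -0.99, -0.0], [0.002, -0.0, -1.0]]
contact_force: [0.4, 0.9, -2.0]
width: 0.27
gripper_force: 32.1
```

```bash
python3 - <<'E'
from h import *
c=robot.capture("side"); x,y=235,160;f=c["frame"][y-50:y+50,x-50:x+50]
cv2.imwrite("pics/up.png",cv2.resize(f,(500,500),interpolation=cv2.INTER_CUBIC)); s=robot.state();print(s["tcp_pos"],s["contact_force"],s["moment"])
E
```

```text
[0.55134828 0.30152485 0.23468989] [-0.3233471   0.4532961  -1.58213337] [ 0.16705842 -0.00122249 -0.02555388]
```

View pics/up.png

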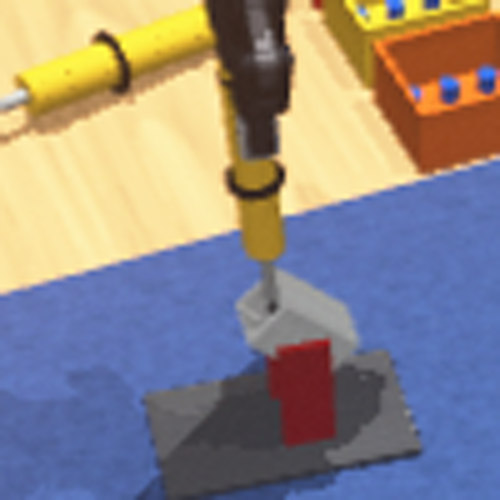

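The probe is now near upright, with its stem in the mouth (crop 268,290). I'll lift it clear and measure its tilt.

Emit:
carry_out:
  offset:
    - [0, 0, 0.06]
    - [0, 0, 0.13]
    - [0, 0, 0.2]
    - [0, 0, 0.2]
    - [0, 0, 0.2]
  spin: [0, 0, 0, 0, 0]
  squeeze: 45

```text
t: 8.25
tcp_pos: [0.5508, 0.3014, 0.315]
eef_rot: [[0.99, -0.141, 0.002], [-0.141, -0.99, -0.0], [0.002, 0.0, -1.0]]
contact_force: [0.4, 0.0, -1.2]
width: 0.268
gripper_force: 44.4
```

```bash
cat > tilt.py <<'E'
from h import *
import sys
np.set_printoptions(precision=4,suppress=True)
s=robot.state();t=s["tcp_pos"];print(t,s["contact_force"])
for n in("side","top"):
    c=robot.capture(n);P=cloud(c);hsv=cv2.cvtColor(c["frame"],cv2.COLOR_BGR2HSV)
    near=(np.hypot(P[...,0]-t[0],P[...,1]-t[1])<.05)&(c["depth"]>0)
    m=near&(P[...,2]>t[2]-.16)&(P[...,2]<t[2]-.005); h,sa,v=cv2.split(hsv)
    y=m&(h>16)&(h<36)&(sa>120)
    p=P[y]
    if len(p)>10:
        for lo in np.arange(p[:,2].min(),p[:,2].max(),.01):
            q=p[(p[:,2]>=lo)&(p[:,2]<lo+.01)]
            if len(q): print(n,round(lo,3),len(q),q.mean(0)-t)
    q=P[m&~y]; b=q[q[:,2]<t[2]-.09]
    if len(b): print(n,"low part",len(b),b.mean(0)-t,b[:,2].min())
    for k in("probe_yellow","probe_yellow_collar"):
        for r in robot.mark_of(n,k): print(n,k,np.array(r["centre"])-t,round(r["confidence"],2))
    u,w=w2pix(c,t-[0,0,.05]).astype(int)
    f=c["frame"][max(w-50,0):w+50,max(u-50,0):u+50]; cv2.imwrite(f"pics/{sys.argv[1]}_{n}.png",cv2.resize(f,(500,500),interpolation=cv2.INTER_CUBIC))
E
python3 tilt.py t1
```

```text
[0.5508 0.3014 0.315 ] [ 0.4332  0.0361 -1.2254]
side 0.237 26 [-0.0026 -0.0087 -0.0722]
side 0.247 27 [-0.0016 -0.0075 -0.0626]
side 0.257 28 [-0.0036 -0.0085 -0.0528]
side 0.267 28 [-0.0027 -0.0087 -0.0425]
side 0.277 16 [-0.0049 -0.0093 -0.0344]
side 0.287 25 [-0.0033 -0.0066 -0.0227]
side 0.297 33 [-0.0048 -0.0083 -0.0133]
side 0.307 10 [-0.0078 -0.0089 -0.0063]
side low part 31 [ 0.0009 -0.0044 -0.1109] 0.1771221964968106
side probe_yellow [ 0.0034  0.0036 -0.1402] 0.83
side probe_yellow [-0.1381  0.3262 -0.2841] 0.63
side probe_yellow_collar [-0.003  -0.0031 -0.0226] 0.7
side probe_yellow_collar [ 0.0063  0.3678 -0.2852] 0.64
top probe_yellow [-0.1454  0.3268 -0.2789] 0.86
top probe_yellow_collar [ 0.0061  0.3654 -0.2909] 0.62
top probe_yellow_collar [ 0.2295 -0.2161 -0.3131] 0.56
```

View pics/t1_side.png

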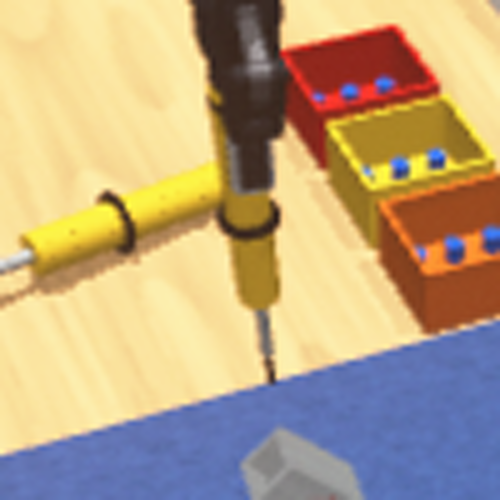

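The loop hangs free at crop (268,370), tilted only about 2°. I'll carry it over the can at a moderate pace and stay high.

Emit:
carry_out:
  offset:
    - [0.01, -0.04, 0]
    - [0.02, -0.1, 0]
    - [0.03, -0.17, 0]
    - [0.05, -0.24, 0]
    - [0.06, -0.31, 0]
    - [0.08, -0.38, 0]
    - [0.09, -0.45, 0]
    - [0.1, -0.52, 0]
    - [0.12, -0.59, 0]
    - [0.13, -0.66, 0]
    - [0.15, -0.73, 0]
    - [0.16, -0.79, 0]
    - [0.17, -0.83, 0]
    - [0.17, -0.857, 0]
    - [0.17, -0.857, -0.07]
    - [0.17, -0.857, -0.14]
    - [0.17, -0.857, -0.2]
    - [0.17, -0.857, -0.2]
    - [0.17, -0.857, -0.2]
  spin: [0, 0, 0, 0, 0, 0, 0, 0, 0, 0, 0, 0, 0, 0, 0, 0, 0, 0, 0]

```text
t: 10.45
tcp_pos: [0.6187, -0.0403, 0.2349]
eef_rot: [[0.99, -0.14, 0.0], [-0.14, -0.99, 0.001], [0.0, -0.001, -1.0]]
contact_force: [0.2, -0.3, 0.1]
width: 0.268
gripper_force: 44.3
```

```bash
python3 tilt.py t2
```

```text
[ 0.6187 -0.0403  0.2349] [ 0.1919 -0.2582  0.0645]
side 0.161 22 [-0.0046 -0.0086 -0.0691]
side 0.171 27 [-0.0047 -0.0078 -0.0587]
side 0.181 23 [-0.0058 -0.0081 -0.0483]
side 0.191 18 [-0.0054 -0.0087 -0.0399]
side 0.201 4 [-0.0023 -0.0105 -0.0267]
side 0.211 27 [-0.0074 -0.0071 -0.0185]
side 0.221 16 [-0.0103 -0.006  -0.0099]
side low part 37 [ 0.0004 -0.0021 -0.1143] 0.10020689405029548
side probe_yellow [ 0.0013  0.0038 -0.1427] 0.82
side probe_yellow [-0.2053  0.6679 -0.2021] 0.58
side probe_yellow_collar [-0.0027  0.0008 -0.026 ] 0.7
top low part 4 [ 0.0062  0.0085 -0.123 ] 0.10426700549051016
top probe_yellow [-0.2079  0.6659 -0.2019] 0.61
top probe_yellow [ 0.0054  0.0025 -0.1379] 0.51
top probe_yellow_collar [-0.0024 -0.     -0.0264] 0.61
top probe_yellow_collar [ 0.0028 -0.0023 -0.1338] 0.52
```

View pics/t2_side.png

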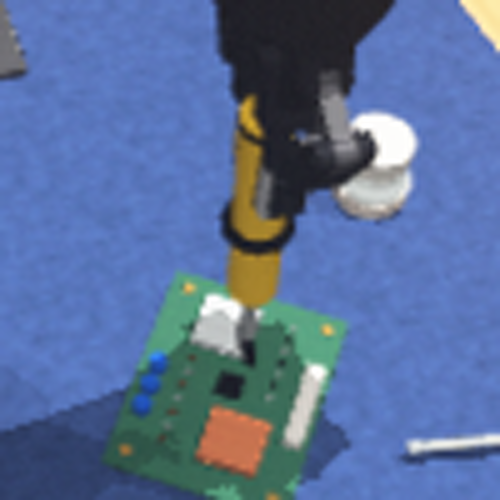

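The loop hangs at crop (247,350), in line above the copper can from this oblique view, and the board is undisturbed. I'll lower it the last 55 mm slowly.

Emit:
carry_out:
  offset:
    - [0, -0.002, -0.03]
    - [0, -0.004, -0.06]
    - [0, -0.006, -0.09]
    - [0, -0.006, -0.115]
    - [0, -0.006, -0.13]
    - [0, -0.006, -0.137]
    - [0, -0.006, -0.137]
    - [0, -0.006, -0.137]
    - [0, -0.006, -0.137]
  spin: [0, 0, 0, 0, 0, 0, 0, 0, 0]

```text
t: 11.65
tcp_pos: [0.6189, -0.0432, 0.1803]
eef_rot: [[0.99, -0.141, 0.001], [-0.141, -0.99, 0.0], [0.001, -0.0, -1.0]]
contact_force: [0.1, 0.4, -0.4]
width: 0.265
gripper_force: 44.3
```

```bash
python3 tilt.py t3; python3 - <<'E'
from h import *
c=robot.capture("side");print(w2pix(c,[.6217,-.0415,.02]),w2pix(c,robot.state()["tcp_pos"]-[0,0,.05]))
for n in("side","top"):
  for k in("copper_can","board"):
    for r in robot.mark_of(n,k) if robot.capture(n) else[]: print(n,k,r)
E
```

```text
[ 0.6189 -0.0432  0.1803] [ 0.1326  0.3641 -0.3817]
side 0.103 20 [-0.0047 -0.0077 -0.0715]
side 0.113 18 [-0.0044 -0.0081 -0.0627]
side 0.123 23 [-0.0047 -0.0088 -0.0522]
side 0.133 17 [-0.0058 -0.0075 -0.043 ]
side 0.143 6 [-0.0086 -0.0106 -0.0338]
side 0.153 17 [-0.0059 -0.0079 -0.0218]
side 0.163 19 [-0.0098 -0.0069 -0.0132]
side 0.173 4 [-0.0139 -0.0018 -0.006 ]
side low part 122 [ 0.0037  0.0011 -0.1464] 0.020317557821917798
side probe_yellow [-0.2054  0.6714 -0.148 ] 0.72
side probe_yellow [ 0.002   0.0002 -0.1415] 0.51
side probe_yellow_collar [-0.065   0.7136 -0.1526] 0.96
side probe_yellow_collar [-0.0043  0.     -0.0211] 0.62
top low part 53 [-0.0069  0.0097 -0.1558] 0.02033172344135581
top probe_yellow [-0.209   0.6716 -0.144 ] 0.71
top probe_yellow [ 0.0011 -0.0007 -0.1373] 0.38
top probe_yellow_collar [-0.0605  0.7134 -0.1582] 0.65
top probe_yellow_collar [-0.0027 -0.0033 -0.0283] 0.53
[310.03304473 273.58155669] [313.09527006 250.90368585]
side copper_can {'centre': [0.6207, -0.0447, 0.0229], 'confidence': 0.67}
side board {'centre': [0.6355, -0.0073, 0.0027], 'confidence': 0.55}
top copper_can {'centre': [0.6173, -0.042, 0.0241], 'confidence': 0.85}
top board {'centre': [0.6371, -0.0084, -0.0004], 'confidence': 0.57}
```

View pics/t3_side.png

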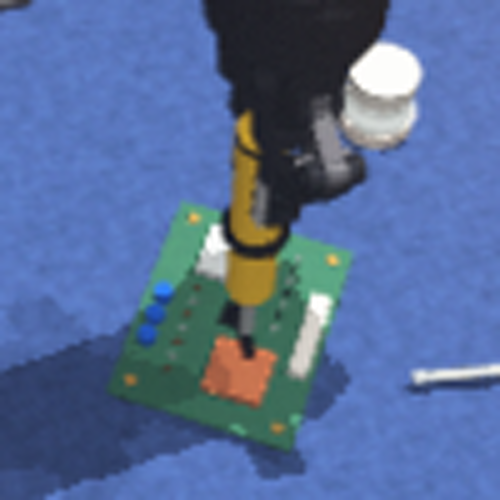

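```bash
python3 - <<'E'
from h import *
np.set_printoptions(precision=4,suppress=True)
for n in("side","top"):
    c=robot.capture(n);P=cloud(c)
    m=(np.hypot(P[...,0]-.621,P[...,1]+.042)<.03)&(P[...,2]>.032)&(P[...,2]<.1)
    v,u=np.nonzero(m)
    for a,b in sorted(zip(v,u)): print(n,a,b,P[a,b],c["frame"][a,b])
    print(w2pix(c,[[.6217,-.0415,.02],[.621,-.0425,.04]]))
E
```

```text
side 262 310 [ 0.6157 -0.0418  0.0802] [56 50 46]
side 262 311 [ 0.6163 -0.0452  0.0848] [95 91 89]
side 262 312 [ 0.6191 -0.0455  0.0836] [109 108 104]
side 262 313 [ 0.6216 -0.0461  0.0828] [102 104  92]
side 263 310 [ 0.6159 -0.0422  0.0761] [59 52 49]
side 263 312 [ 0.6178 -0.048   0.0833] [109 107 105]
side 263 313 [ 0.6221 -0.0461  0.078 ] [102 104  92]
side 264 310 [ 0.6171 -0.0411  0.0691] [67 64 61]
side 264 311 [ 0.6172 -0.0453  0.0751] [100  96  94]
side 264 312 [ 0.6188 -0.0474  0.0772] [111 108 104]
side 264 313 [ 0.6226 -0.0461  0.073 ] [ 99 104  86]
side 265 310 [ 0.6159 -0.0436  0.0689] [67 64 59]
side 265 311 [ 0.6167 -0.0467  0.0728] [100  96  93]
side 265 312 [ 0.6188 -0.048   0.0736] [111 110 105]
side 266 310 [ 0.6172 -0.0424  0.0615] [68 71 54]
side 266 311 [ 0.6181 -0.0454  0.0653] [95 91 88]
side 266 312 [ 0.6209 -0.0458  0.0642] [107 104 100]
side 267 310 [ 0.6203 -0.0386  0.049 ] [57 61 55]
side 267 311 [ 0.6181 -0.0461  0.0617] [61 54 53]
side 267 312 [ 0.6207 -0.0467  0.0609] [58 51 49]
side 268 310 [ 0.6198 -0.04    0.0465] [ 58  74 128]
side 268 311 [ 0.6219 -0.0413  0.0473] [41 36 40]
side 268 312 [ 0.6189 -0.0501  0.0624] [40 31 28]
side 269 311 [ 0.6216 -0.0425  0.0443] [44 44 63]
side 269 312 [ 0.6191 -0.0504  0.058 ] [39 32 28]
side 270 311 [ 0.6198 -0.0458  0.0457] [ 51  62 108]
side 270 312 [ 0.6189 -0.0514  0.0548] [40 32 31]
side 271 311 [ 0.6181 -0.049   0.0468] [ 64  83 145]
side 271 312 [ 0.6181 -0.0534  0.0535] [45 47 74]
[[310.033  273.5816]
 [310.6283 269.9717]]
top 210 341 [ 0.6228 -0.0325  0.0642] [ 58  78 121]
top 211 342 [ 0.6216 -0.0377  0.0475] [38 63 81]
top 217 342 [ 0.6033 -0.0396  0.0328] [ 74  99 152]
[[342.1563 211.9925]
 [343.1645 211.4953]]
```

The loop's ring is centred at about (0.620, -0.041), within 2 mm of the can's centre (0.6217, -0.0415), with its lower end near z = 0.040. That gives about 2 cm of clearance, so I'm handing in.

```bash
python3 -c "
from workcell import robot
print(robot.state()['t'],robot.hand_in())"
```

```text
the job is handed in; nothing more can be done
12.5 None
```

The job is handed in at 12.5 s: the gripper is holding the yellow probe loop-down, about 3° off vertical, roughly 2 cm above the middle of the copper can, and the board was measured to be where it started.

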